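Hold the spring gate open and push the tube rack through the chute

ROBOT

A 7-joint arm with a two-finger parallel gripper is mounted at the origin on the work surface. World frame = base frame: x ahead of the robot, y to its left, z up, the work surface at z = 0. Lengths are in m, angles in degrees, forces in N, time in s.
With the tool pointing down it reaches from about 0.4 to 0.85 m from the base axis. Payload 10.4 kg.
Tool frame: the origin (TCP) lies at the very end of the fingers, on their centre line; the grasp point (between the pads) lies robot.grip_point_offset behind it (robot.grip_point_offset is the distance from the TCP to the grasp point, in m); z points along the fingers, y is the direction in which the jaws open and shut (so a half turn about z gives the same grasp; the last joint's range is limited). The gripper opens to 87 mm and grips with 3 to 60 N. Pads are 19 mm wide; open, the fingers measure 117 mm over their backs; the gripper's body (75 mm by 190 mm) begins 51 mm behind the grasp point.
Start: joints at [68.319, 19.034, -3.707, 83.658, 1.238, 77.344, -5.071], TCP at [0.218, -0.586, 0.185] pointing down, gripper open.
Joint ranges: [-148.97, 148.97], [-28.65, 121.19], [-84.17, 76.75], [9.2, 138.47], [-72.65, 252.65], [3.7, 117.97], [-149.18, 149.18]. Speed limits (degrees/s): [127.2, 127.2, 159.86, 159.86, 180, 180, 180].

INTERFACE

Orientations are given as a 3x3 rotation matrix whose columns are the frame's x, y, z axes.
In Python, from bench import robot gives the robot as it stands. The module is installed in compiled form; this text tells all that it offers.
- The arm moves only by the tool drive_tool, never from a script. Its argument "series" is a list of rows, each an object of numbers: "x", "y", "z": the shift along the tool's x, y, z in m; "yaw": the turn about the tool's z in degrees. A call has 1 to 10 rows; each row shifts and turns the commanded pose from where the row before left it, along the tool's axes as they then stand; what a row does not reach is not made up. A row lasts 1/8 s, in which the tool goes at most 62.5 mm and 10.7 degrees, less where a joint would pass 70% of its speed; a pose out of reach is approached as far as the arm can. A call with a gripper value outside its range is refused whole. "jaw" is the gripper's target within -1 to 1 (fully open at 1, half-way at 0, shut at -1), set as the call begins (left out, the last holds). The fingers move at their own pace and stop on an object; "force" is the grip in N (left out, the last holds). Time passes only in rows, so rows that do not move let the fingers close. It gives the time, the measured TCP pose, the force and the opening at its end, in the units of the state.
- robot.get_obs(): the state, without advancing time (a new reading comes with each control period).
- robot.snapshot(name): name is "scene" or "side" or "wrist"; returns a dict with "color" (400x640x3 uint8, red, green, blue), "z_map" (400x640 float32, m along the optical axis (not along the pixel's ray), 0 where there is no reading), "K" (3x3 intrinsics, pixels), "distortion" ([k1, k2, p1, p2, k3] as OpenCV has them; the pictures are not rectified), "position" and "orientation" of the camera in the world; the wrist camera has in their place "T_tool_cam" (4x4, takes a point from camera to tool coordinates, whose origin is the TCP and whose axes are the flange's). Camera axes: x right, y up, looking along -z (the intrinsics and any distortion apply to the point x, -y, -z); pixel columns grow to the right and rows downward; lengths in m; the calibration is good to about 2 mm. A picture is of the moment at which its call begins: read the wrist's pose just before it.
- robot.job_done(): hands the job in, once; it reports no verdict.
The state is a dict: "time": time; "joint_positions": joint angles; "qvel": joint speeds; "joint_efforts": joint torques, N m; "position": TCP position; "tool_rot": TCP orientation; "contact_force": force on the tool from outside, world axes, zero at the start; "torque": the same for the moment, N m; "gripper_width": opening from 0.0 (shut) to 1.0 (fully open).
Only numpy, scipy, OpenCV 4.12 (cv2) and the standard library are available. Lean on these libraries where they do the work, as an engineer would, in place of code of your own. Each camera call takes 0.05 s, during which the arm holds its last target.

TASK

Swing the chute's spring gate open by pressing its lever outward with one fingertip and, while that fingertip keeps holding it open, push the tube rack along the chute with the other finger until the whole rack is past the gate, far enough for the gate to shut freely behind it. Then take the hand away so the gate springs shut. Only push the rack, never lift it, do not let the gate press on it, and leave the flasks, jar and box standing where they are.

Things in the scene. Friction and masses are not known exactly. Their poses are not given: they have to be found in the camera images.
- chute: Fixed chute: aluminium base plate 8 mm thick, white walls, white reader box (110 mm high) beyond its end. Origin on the table (z=0) under the centreline at the gate line; x = push direction, z up. In its frame (mm): floor at z=8; walls 6 thick, inner faces y=-30 and +30, from x=-155 (open end; plate goes on to -250) to end stop x=150, tops z=38.
- rack: Blue tube rack 80 mm long (its x, along the push), 54 wide, 50 high, twelve white caps 8 mm above that; 0.15 to 0.3 kg, slides on the chute floor. Origin: centre of its underside. Starts in the chute, its front 20 to 45 mm before the gate line. Its rear face must end 10 mm or more past the gate line; at 15 to 25 mm the swinging blade clears it.
- gate_angle (a joint): Angle of the spring gate (rad): 0 shut, 0.30 stop. Opening turns the lever away from the chute, to the chute's -y. From 0.17 the blade is out of the chute; hold it near 0.23, where the lever lies parallel to the chute. Spring: 0.2 Nm shut, 0.32 Nm at 0.23 (3.5 N at 90 mm from the hinge, 1.4 N at 230 mm). Let go, it shuts in about a second.
- gate_hinge (a point): Top of the gate's vertical hinge post, 14 mm thick with a 24 mm collar, 60 mm above the table, at chute-frame x=-220, y=-45 mm; the lever and blade turn about it.
- slot (a point): Point between the wall's outer face (y=-36 mm in the chute's frame) and the shut lever, at x=-140, y=-58, z=38 mm. Here the slot is about 45 mm wide; a fingertip goes in from above (plate top at z=8 mm), pushes the lever out to -y and can slide along it as the rack goes by.
- gate: The gate, lever and blade in one piece. Lever: upright steel strip 4 mm thick, z=10 to 56 mm. Origin on the hinge axis at table height, axes parallel to the chute's when shut. In the chute's frame (mm), at gate angle 0.23 its inner face is at y=-98, parallel to the chute, from x=-220 to 30. Shut, that face slants straight from y=-78 at x=-125 to y=-40 at x=33.
- blade (a point): Top of the gate's steel blade (6 mm thick), mid-width; it turns with the lever. In the chute's frame, shut, it blocks x=-3 to 3, y=-20 to 5 mm, z=10 to 46 mm. Its arm to the lever (z=10 to 20 mm) crosses the wall's gap (x=-12 to 17) and the slot: fingertips passing the gate line must be over 24 mm above the table. Swinging, it reaches 9 mm past the gate line.
- flask_a: Bystander: conical flask with a blue cap, 60 mm wide, 112 mm high, on the table on the chute's +y side. Origin at the centre of its underside.
- flask_b: Bystander: conical flask with a blue cap, 66 mm wide, 120 mm high, beyond the lever (chute's -y side). Origin at the centre of its underside.
- jar: Bystander: jar with a white cap, 64 mm wide, 85 mm high, beyond the lever near the reader. Origin at the centre of its underside.
- slide_box: Bystander: white slide box 85 x 60 x 32 mm on the table on the chute's +y side. Origin at the centre of its underside.

How it is judged:
By the outcome, as a careful person would: the job done as asked, in the order asked, and still so for the second after the job is handed in, with the robot touching nothing.
It also fails if it takes over 45 s, if anything falls off the work surface, if the arm or the gripper's body presses on something with over 40 N, if the wrist force passes 120 N, or if a joint passes its speed limit or range.

## Working session

There is one attempt and no reset: what is moved stays moved. The work goes in short steps, Python scripts to look and compute and a tool call to move; the robot and the scene stay as the last step left them, time stands still between calls to the robot, and variables do not carry over. Pictures are saved under pics/ and viewed, and the job is handed in when it is done.

Besides the shell and the picture viewer there is one more tool, called after "Call:" by a JSON object that holds its "api" and its "payload", one argument or row to a line. drive_tool: Moves the arm, as the interface text tells. Its arguments: {"type":"object","properties":{"series":{"type":"array","items":{"type":"object","properties":{"x":{"type":"number"},"y":{"type":"number"},"z":{"type":"number"},"yaw":{"type":"number"}}}},"jaw":{"type":"number"},"force":{"type":"number"}},"required":["series"]}

```bash
mkdir -p pics; ls; cat > h.py <<'E'
import numpy as np, cv2
from bench import robot
def world(s, uv, z=None, obs=None):
    """pixels -> world using z_map (or depth array)"""
    uv=np.atleast_2d(np.array(uv,float))
    K=np.array(s["K"]);d=np.array(s["distortion"])
    n=cv2.undistortPoints(uv.reshape(-1,1,2),K,d).reshape(-1,2)
    zm=s["z_map"]
    dep=np.array([zm[int(round(v)),int(round(u))] for u,v in uv])
    P=np.stack([n[:,0]*dep,-n[:,1]*dep,-dep],1)
    R,t=pose(s,obs)
    return P@R.T+t
def pose(s,obs=None):
    if "T_tool_cam" in s:
        T=np.array(s["T_tool_cam"]);Rt=np.array(obs["tool_rot"]);pt=np.array(obs["position"])
        return Rt@T[:3,:3], Rt@T[:3,3]+pt
    return np.array(s["orientation"]),np.array(s["position"])
def cloud(s,obs=None):
    h,w=s["z_map"].shape
    u,v=np.meshgrid(np.arange(w),np.arange(h))
    uv=np.stack([u.ravel(),v.ravel()],1)
    return world(s,uv,obs=obs).reshape(h,w,3)
def save(s,name): cv2.imwrite("pics/"+name+".png",s["color"][:,:,::-1])
E
python3 - <<'E'
from h import *
o=robot.get_obs()
print({k:np.round(v,3).tolist() for k,v in o.items()}, robot.grip_point_offset)
for n in ["scene","side","wrist"]:
    s=robot.snapshot(n); save(s,n+"0")
    R,t=pose(s,o); print(n,np.round(t,3),np.round(R,2).tolist(),np.round(s["K"],1).tolist())
    np.savez(n+"0.npz",**s)
E
```

```text
pics
{'time': 0.0, 'joint_positions': [68.317, 19.073, -3.709, 83.704, 1.239, 77.344, -5.071], 'qvel': [-0.04, 0.022, 0.04, -0.003, -0.059, 0.025, 0.01], 'joint_efforts': [-0.002, -62.326, 0.023, -38.989, -0.061, 0.04, 0.0], 'position': [0.218, -0.585, 0.184], 'tool_rot': [[0.937, 0.348, -0.001], [0.348, -0.937, 0.001], [-0.0, -0.001, -1.0]], 'contact_force': [-0.334, -0.122, 0.07], 'torque': [-0.015, 0.038, 0.014], 'gripper_width': 1.0} 0.0187
scene [1.01  0.214 0.471] [[-0.48, -0.56, 0.68], [0.88, -0.31, 0.36], [0.01, 0.77, 0.64]] [[382.1, 0.0, 320.1], [0.0, 382.1, 201.5], [0.0, 0.0, 1.0]]
side [0.271 0.35  0.512] [[-0.76, 0.43, -0.48], [-0.65, -0.53, 0.55], [-0.02, 0.73, 0.68]] [[382.9, 0.0, 322.1], [0.0, 382.9, 201.9], [0.0, 0.0, 1.0]]
wrist [ 0.29  -0.559  0.384] [[0.35, 0.9, 0.26], [-0.94, 0.33, 0.1], [-0.0, -0.28, 0.96]] [[280.3, 0.0, 324.3], [0.0, 280.3, 199.7], [0.0, 0.0, 1.0]]
```

View pics/scene0.png

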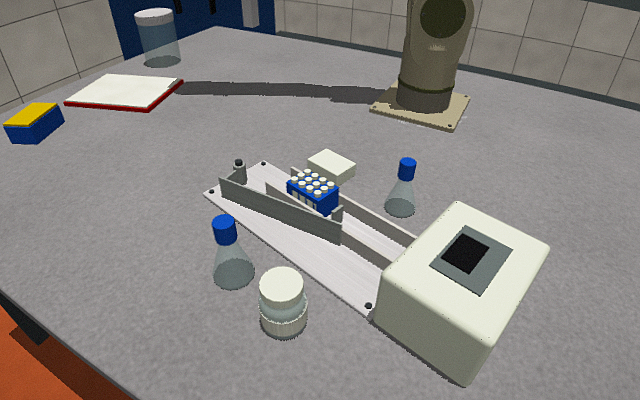

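View pics/side0.png

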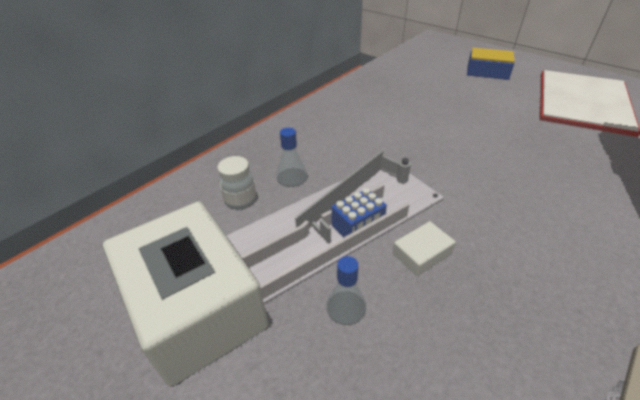

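View pics/wrist0.png

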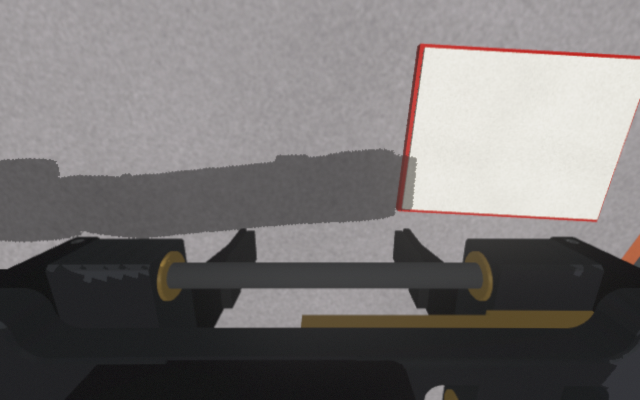

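Scene and side both show the chute with its open end by the hinge post (scene ~(239,162)), the rack at ~(313,188), and the reader at ~(460,290). I'll zoom in and measure.

```bash
python3 - <<'E'
from h import *
s=dict(np.load("scene0.npz")); d=dict(np.load("side0.npz"))
c=cv2.resize(s["color"][140:330,190:430],None,fx=3.3,fy=3.1,interpolation=cv2.INTER_CUBIC); cv2.imwrite("pics/sc1.png",c[:,:,::-1])
c=cv2.resize(d["color"][130:330,210:450],None,fx=3.3,fy=3,interpolation=cv2.INTER_CUBIC); cv2.imwrite("pics/sd1.png",c[:,:,::-1])
print(s["distortion"],d["distortion"])
print("scene hinge, screws, rack", np.round(world(s,[(239,162),(211,191),(263,163),(368,306),(313,182),(405,190)]),3).tolist())
print("side hinge, screw", np.round(world(d,[(405,161),(436,196),(360,205)]),3).tolist())
E
```

```text
[-0.08695813  0.          0.          0.          0.        ] [0.00710052 0.         0.         0.         0.        ]
scene hinge, screws, rack [[0.548, -0.207, 0.06], [0.599, -0.243, 0.011], [0.471, -0.21, 0.011], [0.695, 0.127, 0.012], [0.541, -0.049, 0.066], [0.467, 0.098, 0.054]]
side hinge, screw [[0.543, -0.209, 0.061], [0.467, -0.21, 0.011], [0.537, -0.053, 0.06]]
```

View pics/sc1.png

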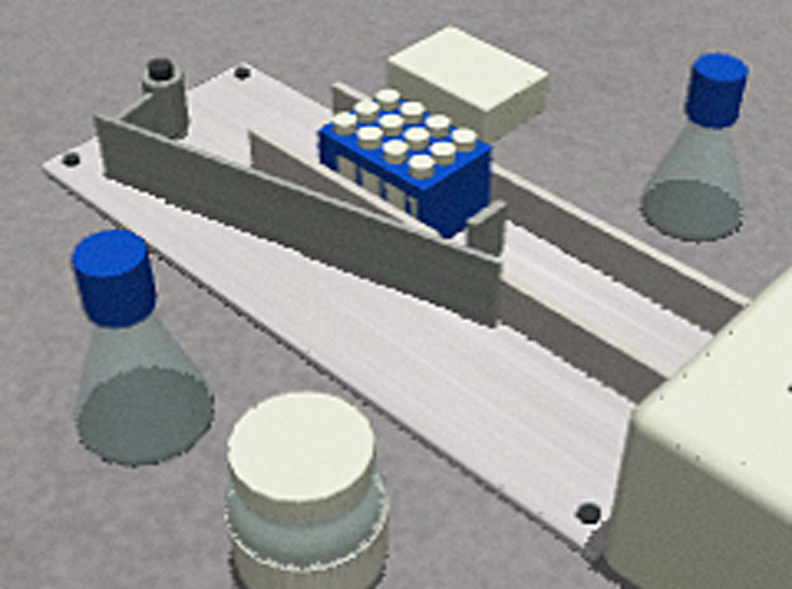

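View pics/sd1.png

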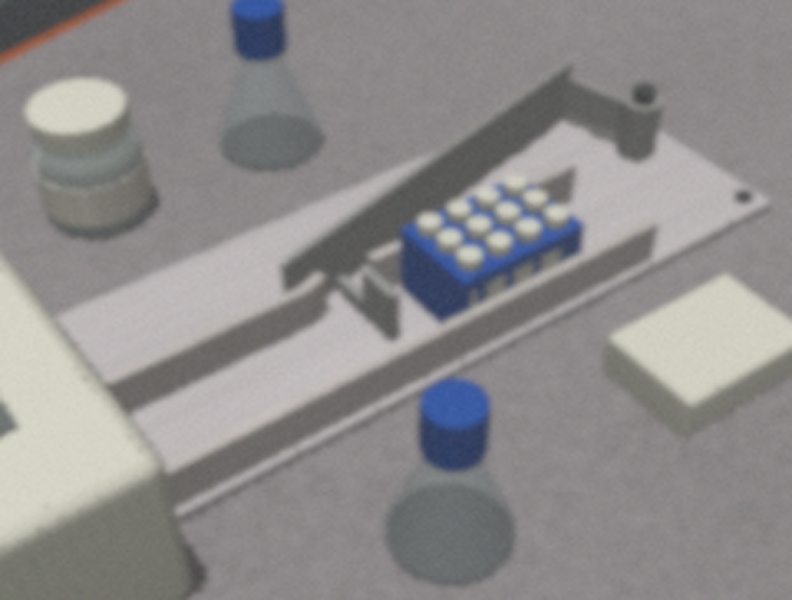

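```bash
python3 - <<'E'
from h import *
from scipy.optimize import least_squares
C={}
for n in ["scene","side"]:
    s=dict(np.load(n+"0.npz")); P=cloud(s); C[n]=P
    R,t=pose(s)
    m=(s["z_map"]>0)&(np.abs(P[...,0]-.55)<.2)&(np.abs(P[...,1]-0)<.25)
    for lo,hi in [(-.01,.004),(.004,.014),]:
        mm=m&(P[...,2]>lo)&(P[...,2]<hi); print(n,lo,hi,mm.sum(),np.median(P[mm][:,2]),P[mm][:,2].std())
    # local noise
# initial frame guess
a=np.radians(75.5); 
def tf(p,P):
    a,x,y=p; c,s_=np.cos(a),np.sin(a)
    dx=P[:,0]-x;dy=P[:,1]-y
    return np.stack([c*dx+s_*dy,-s_*dx+c*dy],1)
h=np.array([.5455,-.208])
c,s_=np.cos(a),np.sin(a)
o=h-np.array([[c,-s_],[s_,c]])@np.array([-.220,-.045]); print("origin guess",o)
p=np.array([a,*o])
for n in C:
    P=C[n].reshape(-1,3); q=tf(p,P)
    w=(P[:,2]>.018)&(P[:,2]<.034)
    for nm,xr in [("A",(-.15,-.02)),("B",(.03,.10))]:
        mm=w&(q[:,0]>xr[0])&(q[:,0]<xr[1])&(abs(q[:,1])<.11)
        hist,e=np.histogram(q[mm][:,1]*1000,bins=np.arange(-110,60,4))
        print(n,nm,[(int(e[i]),int(hist[i])) for i in range(len(hist)) if hist[i]>5])
E
```

```text
scene -0.01 0.004 13435 0.0001439778854387952 0.0009184966138294816
scene 0.004 0.014 9393 0.008136337078971878 0.0014995251206177198
side -0.01 0.004 27012 0.0011641686441959398 0.0010658257567069719
side 0.004 0.014 7448 0.009829315468151467 0.0016189017810690216
origin guess [0.55701696 0.01625958]
scene A [(-86, 39), (-82, 49), (-78, 51), (-74, 48), (-70, 53), (-66, 57), (-62, 57), (-58, 55), (-38, 141), (-34, 19), (-22, 45), (-18, 42), (-14, 22), (-10, 15), (-6, 19), (-2, 14), (2, 11), (6, 10), (10, 8), (14, 9), (18, 10), (22, 10), (26, 7), (30, 51)]
scene B [(-42, 19), (-38, 177), (-34, 71), (26, 14), (30, 231)]
side A [(-82, 30), (-78, 34), (-74, 36), (-70, 32), (-66, 37), (-62, 32), (-58, 41), (-54, 25), (-34, 48), (-30, 14), (-26, 9), (-22, 9), (-18, 6), (-14, 8), (-10, 11), (-6, 7), (-2, 10), (2, 13), (6, 24), (10, 25), (14, 36), (18, 48), (34, 330)]
side B [(-34, 208), (-30, 33), (34, 240)]
```

```bash
cat > fit.py <<'E'
from h import *
from scipy.optimize import least_squares
def tf(p,P):
    a,x,y=p; c,s_=np.cos(a),np.sin(a)
    dx=P[:,0]-x;dy=P[:,1]-y
    return np.stack([c*dx+s_*dy,-s_*dx+c*dy],1)
if __name__=="__main__":
    D={n:dict(np.load(n+"0.npz")) for n in ["scene","side"]}
    p0=np.array([np.radians(75.5),.557,.01626])
    for n,faces in [("scene",(-.036,.030)),("side",(-.030,.036))]:
        P=cloud(D[n]).reshape(-1,3); P=P[(P[:,2]>.018)&(P[:,2]<.034)]
        p=p0.copy()
        for it in range(4):
            q=tf(p,P); sel=[];
            for f in faces: sel.append((abs(q[:,1]-f)<(.006 if it==0 else .0035))&(q[:,0]>-.15)&(q[:,0]<.11)&~((f<0)&(q[:,0]>-.08)&(q[:,0]<.03)))
            def res(v):
                pp=np.array([v[0],p[1]+v[1]*-np.sin(p[0]),p[2]+v[1]*np.cos(p[0])])
                return np.concatenate([tf(pp,P[m])[:,1]-f for m,f in zip(sel,faces)])
            r=least_squares(res,[p[0],0],loss="soft_l1",f_scale=.001)
            v=r.x; p=np.array([v[0],p[1]+v[1]*-np.sin(p[0]),p[2]+v[1]*np.cos(p[0])])
        print(n,np.degrees(p[0]),p[1:],[m.sum() for m in sel],np.sqrt(np.mean(res([p[0],0])**2)),[np.median(tf(p,P[m])[:,1]) for m in sel])
        # x extents
        P=cloud(D[n]).reshape(-1,3); q=tf(p,P)
        m=(P[:,2]>.035)&(P[:,2]<.041)&(abs(abs(q[:,1])-.033)<.004); print(" wall top x min",np.sort(q[m][:,0])[:6].round(4))
        m=(P[:,2]>.03)&(P[:,2]<.055)&(q[:,0]>0)&(q[:,0]<.05)&(q[:,1]<-.037); print(" lever tip x max",np.sort(q[m][:,0])[-6:].round(4), np.sort(q[m][:,1])[-4:])
        m=(P[:,2]>.045)&(P[:,2]<.065)&(q[:,0]<-.2)&(q[:,0]>-.25)&(abs(q[:,1]+.045)<.03); print(" post", q[m].mean(0),q[m].min(0),q[m].max(0),P[m][:,2].max())
        m=(P[:,2]>.005)&(P[:,2]<.02)&(q[:,0]<-.2)&(abs(q[:,1])<.1); print(" plate x min",np.percentile(q[m][:,0],[0,.5,1,2]).round(4), "y", np.percentile(q[m][:,1],[0,1,99,100]).round(4))
        col=D[n]["color"].reshape(-1,3).astype(int)
        m=(col[:,2]>col[:,0]+60)&(abs(q[:,1])<.06)&(abs(q[:,0])<.16)&(P[:,2]>.02)&(P[:,2]<.062)
        print(" rack x",np.percentile(q[m][:,0],[0,1,5,50,95,99,100]).round(4),"y",np.percentile(q[m][:,1],[0,1,5,50,95,99,100]).round(4),"z",np.percentile(P[m][:,2],[1,50,99]).round(3))
        for lo,hi,nm in [(.05,.2,"posy objects"),(-.3,-.09,"negy")]:
            m=(P[:,2]>.015)&(P[:,2]<.13)&(q[:,1]>lo)&(q[:,1]<hi)&(q[:,0]>-.3)&(q[:,0]<.15)&(P[:,0]>.3)
            lab=np.round(q[m]/.05).astype(int); 
            for a in np.unique(lab,axis=0):
                mm=(lab==a).all(1)
                if mm.sum()>20: print("   ",nm,a*50,mm.sum(),"zmax",P[m][mm][:,2].max().round(3),(q[m][mm].min(0)*1000).round(),(q[m][mm].max(0)*1000).round())
E
python3 fit.py
```

```text
scene 75.48037288083856 [0.55568162 0.01660097] [np.int64(430), np.int64(494)] 0.000801975422309638 [np.float64(-0.03593684781300487), np.float64(0.029925749663390754)]
 wall top x min [-2.1801 -2.1753 -2.169  -2.1524 -0.16   -0.1596]
 lever tip x max [0.0335 0.0339 0.045  0.0462 0.0468 0.0493] [-0.04106596 -0.04059983 -0.03959133 -0.03908098]
 post [-0.22089221 -0.04944804] [-0.23817018 -0.06950729] [-0.21164815 -0.03569417] 0.062086907740288855
 plate x min [-2.2012 -2.1885 -2.1788 -2.1647] y [-0.0999 -0.0982  0.0944  0.0998]
 rack x [-0.111  -0.1098 -0.1061 -0.0362 -0.0306 -0.0302 -0.0295] y [-0.0284 -0.0275 -0.027  -0.012   0.0207  0.0253  0.0281] z [0.021 0.054 0.06 ]
    posy objects [-150  100] 297 zmax 0.034 [-164.   80.] [-125.  125.]
    posy objects [-150  150] 63 zmax 0.034 [-163.  125.] [-125.  139.]
    posy objects [-100  100] 491 zmax 0.035 [-125.   78.] [-78. 125.]
    posy objects [-100  150] 111 zmax 0.035 [-125.  125.] [-78. 139.]
    posy objects [ 50 100] 1037 zmax 0.108 [25. 88.] [ 74. 125.]
    posy objects [ 50 150] 26 zmax 0.107 [ 38. 125.] [ 70. 134.]
    n
[... 1410 characters left out ...]
s [-100  100] 706 zmax 0.037 [-125.   81.] [-78. 125.]
    posy objects [-100  150] 408 zmax 0.036 [-125.  125.] [-78. 141.]
    posy objects [ 50 100] 667 zmax 0.11 [27. 94.] [ 75. 125.]
    posy objects [ 50 150] 962 zmax 0.11 [ 25. 125.] [ 74. 146.]
    negy [-200 -100] 186 zmax 0.059 [-216. -100.] [-177.  -90.]
    negy [ -50 -200] 865 zmax 0.117 [ -75. -213.] [ -25. -175.]
    negy [ -50 -150] 170 zmax 0.045 [ -73. -175.] [ -32. -164.]
    negy [  50 -200] 413 zmax 0.089 [  35. -225.] [  75. -175.]
    negy [  50 -150] 395 zmax 0.089 [  45. -175.] [  75. -166.]
    negy [ 100 -200] 510 zmax 0.089 [  75. -224.] [  97. -175.]
    negy [ 100 -150] 136 zmax 0.087 [  75. -175.] [  87. -167.]
```

Chute pose: x axis at 75.5° in the world, origin about (0.5567, 0.0163). The rack front is at about −30 mm and its rear at about −110 mm. The bystanders are clear of the gripper path. First I turn the tool so the jaw axis lies along chute y and part-close the jaws.

Call:
{"api": "drive_tool", "payload": {
  "series": [
    {"yaw": -9.2},
    {"yaw": -9.2},
    {"yaw": -9.2},
    {"yaw": -9.2},
    {"yaw": -9.2},
    {"yaw": -9.1}
  ],
  "jaw": 0.264,
  "force": 20
}}

```text
invalid input
```

```bash
cat > st.py <<'E'
from h import *
A=np.radians(75.5); O=np.array([.5567,.0163]); 
ex=np.array([np.cos(A),np.sin(A)]); ey=np.array([-np.sin(A),np.cos(A)])
def st(tx=None,ty=None,tz=None):
    o=robot.get_obs(); p=np.array(o["position"]); R=np.array(o["tool_rot"])
    q=p[:2]-O
    print("t",round(o["time"],2),"world",p.round(4),"chute x %.1f y %.1f z %.1f mm"%(q@ex*1000,q@ey*1000,p[2]*1000),"toolx ang %.2f"%np.degrees(np.arctan2(R[1,0],R[0,0])),"tilt",R[:,2].round(4),"F",np.round(o["contact_force"],1),"w",round(o["gripper_width"],3))
    if tx is not None:
        g=np.array([*(O+ex*tx/1000+ey*ty/1000),tz/1000]); print("tool shift mm",((g-p)@R*1000).round(1))
    return o
E
python3 -c "
from st import *
st(-135,-25,150)"
```

```text
t 0.15 world [ 0.2176 -0.5855  0.1842] chute x -667.6 y 177.6 z 184.2 mm toolx ang 20.39 tilt [-4.e-04  1.e-03 -1.e+00] F [1.  1.2 0.4] w 1.001
tool shift mm [ 470.8 -320.9   34.5]
```

Call:
{"api": "drive_tool", "payload": {
  "series": [
    {"x": 0,"y": 0,"z": 0,"yaw": -9.2},
    {"x": 0,"y": 0,"z": 0,"yaw": -9.2},
    {"x": 0,"y": 0,"z": 0,"yaw": -9.2},
    {"x": 0,"y": 0,"z": 0,"yaw": -9.2},
    {"x": 0,"y": 0,"z": 0,"yaw": -9.2},
    {"x": 0,"y": 0,"z": 0,"yaw": -9.1}
  ],
  "jaw": 0.264,
  "force": 20
}}

```text
time: 0.9
position: [0.2177, -0.5857, 0.1844]
tool_rot: [[0.246, 0.969, -0.0], [0.969, -0.246, 0.001], [0.0, -0.0, -1.0]]
contact_force: [0.3, -0.0, 0.5]
gripper_width: 0.634
```

```bash
python3 -c "
from st import *
st(-135,-25,150)"
```

```text
t 0.9 world [ 0.2177 -0.5857  0.1844] chute x -667.7 y 177.5 z 184.4 mm toolx ang 75.79 tilt [-2.e-04  5.e-04 -1.e+00] F [ 0.3 -0.   0.5] w 0.634
tool shift mm [531.7 205.2  34.6]
```

Call:
{"api": "drive_tool", "payload": {
  "series": [
    {"x": 0.052,"y": 0.02,"z": 0,"yaw": 0},
    {"x": 0.052,"y": 0.02,"z": 0,"yaw": 0},
    {"x": 0.052,"y": 0.02,"z": 0,"yaw": 0},
    {"x": 0.052,"y": 0.02,"z": 0,"yaw": 0},
    {"x": 0.052,"y": 0.02,"z": 0,"yaw": 0},
    {"x": 0.052,"y": 0.02,"z": 0,"yaw": 0},
    {"x": 0.052,"y": 0.02,"z": 0,"yaw": 0},
    {"x": 0.052,"y": 0.02,"z": 0,"yaw": 0},
    {"x": 0.052,"y": 0.02,"z": 0,"yaw": 0.3},
    {"x": 0.04,"y": 0.02,"z": 0.01,"yaw": 0}
  ]
}}

```text
time: 2.15
position: [0.5402, -0.1422, 0.1753]
tool_rot: [[0.255, 0.967, 0.001], [0.967, -0.255, -0.0], [0.0, 0.002, -1.0]]
contact_force: [0.7, -0.6, 0.2]
gripper_width: 0.63
```

Call:
{"api": "drive_tool", "payload": {
  "series": [
    {"x": 0.0,"y": 0.0,"z": 0.0,"yaw": 0}
  ]
}}

```text
time: 2.28
position: [0.54, -0.1402, 0.1737]
tool_rot: [[0.25, 0.968, -0.001], [0.968, -0.25, 0.002], [0.002, -0.001, -1.0]]
contact_force: [0.1, 0.0, 0.4]
gripper_width: 0.637
```

```bash
python3 -c "
from st import *
o=st(-135,-25,90)
s=robot.snapshot('wrist'); save(s,'w1'); np.savez('w1.npz',**s,p=o['position'],R=o['tool_rot'])
s=robot.snapshot('side'); save(s,'sd2')"
```

```text
t 2.27 world [ 0.54   -0.1402  0.1737] chute x -155.7 y -23.0 z 173.7 mm toolx ang 75.53 tilt [-8.0e-04  2.2e-03 -1.0e+00] F [0.1 0.  0.4] w 0.637
tool shift mm [20.5  2.1 83.8]
```

View pics/w1.png

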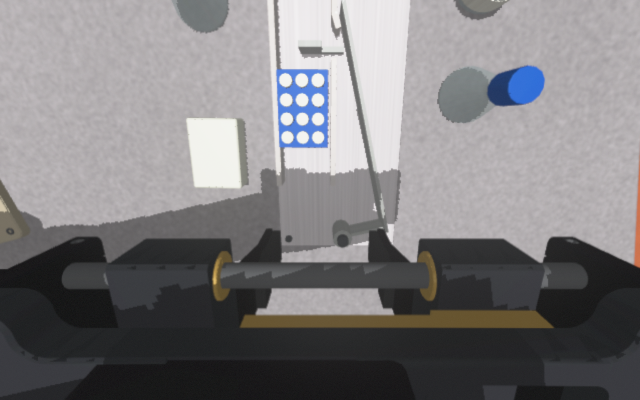

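View pics/sd2.png

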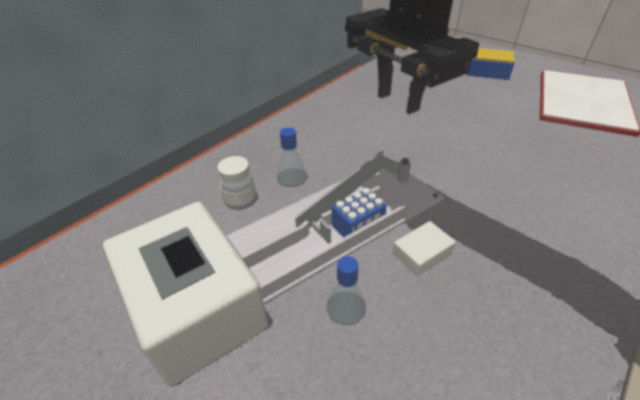

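The wrist picture shows the rack (278–328, 70–148) between the walls, the hinge post at (343,240), the lever running up to (340,5), and the fingertips at (270,235) and (380,235). Next I check the chute frame against this view.

```bash
python3 - <<'E'
from st import *
s=dict(np.load("w1.npz")); o=dict(position=s["p"],tool_rot=s["R"])
P=cloud(s,o); q=np.stack([(P[...,:2]-O)@ex,(P[...,:2]-O)@ey],-1)*1000; z=P[...,2]*1000
c=s["color"].astype(int)
m=(c[...,2]>c[...,0]+60)&(abs(q[...,1])<60)&(abs(q[...,0])<160)&(z>40)&(z<62)
print("rack",np.percentile(q[m],[0,1,50,99,100],axis=0).round(1).tolist(),np.median(z[m]))
m=(z>33)&(z<44)&(q[...,0]>-150)&(q[...,0]<-20)
h,e=np.histogram(q[...,1][m],bins=np.arange(-110,50,3)); print([(int(a),int(b)) for a,b in zip(e,h) if b>8])
m=(z>33)&(z<44)&(abs(abs(q[...,1])-33)<4)&(q[...,0]<-100); print("wall xmin",np.sort(q[...,0][m])[:8].round(1))
m=(z>52)&(z<66)&(abs(q[...,0]+220)<20)&(abs(q[...,1]+45)<16); print("post",q[m].min(0),q[m].max(0),np.median(z[m]))
m=(z>48)&(z<60)&(q[...,1]<-36)&(q[...,0]>-200)&(q[...,0]<40)
for x in (-160,-135,-100,-60): 
    mm=m&(abs(q[...,0]-x)<4); print("lever",x,mm.sum(),np.percentile(q[...,1][mm],[2,50,98]) if mm.sum() else "")
E
```

```text
rack [[-109.6, -26.7], [-108.2, -26.6], [-68.1, -1.9], [-29.9, 26.3], [-29.6, 26.8]] 58.085823301324005
[(-83, 11), (-80, 11), (-77, 12), (-74, 13), (-71, 12), (-68, 13), (-65, 16), (-62, 15), (-59, 16), (-56, 16), (-38, 196), (-35, 302), (-32, 116), (28, 174), (31, 303), (34, 108)]
wall xmin [-221.3 -220.4 -220.2 -219.8 -219.2 -218.6 -216.8 -216.6]
post [-233.77854981  -56.85525099] [-212.19028049  -35.65837673] 59.15012705381942
lever -160 31 [-90.12447793 -87.2868747  -84.84879914]
lever -135 33 [-84.17488191 -81.59945581 -79.1563767 ]
lever -100 31 [-75.66087984 -73.07152987 -70.81305296]
lever -60 112 [-185.72889981 -180.72707055  -61.60911377]
```

The frame agrees to within 1 mm. I move above the slot, then descend.

Call:
{"api": "drive_tool", "payload": {
  "series": [
    {"x": 0.0105,"y": 0.001,"z": 0.02,"yaw": 0},
    {"x": 0.01,"y": 0.001,"z": 0.03,"yaw": 0},
    {"x": 0,"y": 0,"z": 0.025,"yaw": 0},
    {"x": 0,"y": 0,"z": 0.009,"yaw": 0},
    {"x": 0,"y": 0,"z": 0.0,"yaw": 0},
    {"x": 0,"y": 0,"z": 0.0,"yaw": 0}
  ]
}}

```text
time: 3.12
position: [0.5466, -0.1257, 0.0919]
tool_rot: [[0.256, 0.967, 0.002], [0.967, -0.256, -0.001], [-0.0, 0.002, -1.0]]
contact_force: [-0.2, -0.0, 0.3]
gripper_width: 0.633
```

```bash
python3 -c "
from st import *
o=st(-135,-25,30)
s=robot.snapshot('wrist'); save(s,'w2')
s=robot.snapshot('scene'); c=cv2.resize(s['color'][60:330,160:430],None,fx=2.6,fy=2.2); cv2.imwrite('pics/sc2.png',c[:,:,::-1])"
```

```text
t 3.12 world [ 0.5466 -0.1257  0.0919] chute x -140.0 y -25.7 z 91.9 mm toolx ang 75.14 tilt [ 1.5e-03 -7.0e-04 -1.0e+00] F [-0.2 -0.   0.3] w 0.633
tool shift mm [ 5.  -0.9 61.9]
```

View pics/sc2.png

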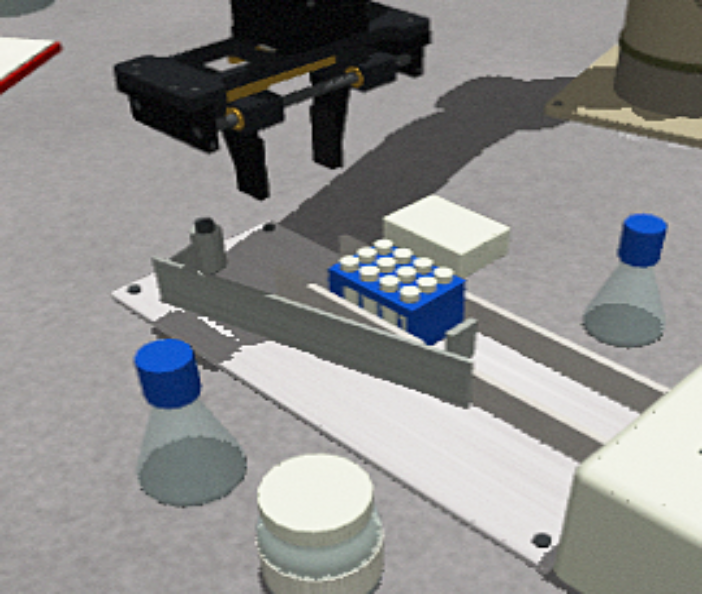

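View pics/w2.png

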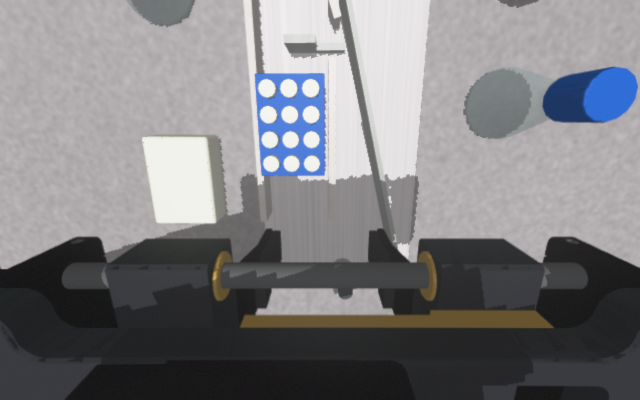

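Call:
{"api": "drive_tool", "payload": {
  "series": [
    {"x": 0.001,"y": 0.0,"z": 0.015,"yaw": 0},
    {"x": 0.001,"y": 0,"z": 0.015,"yaw": 0},
    {"x": 0,"y": 0,"z": 0.015,"yaw": 0},
    {"x": 0,"y": 0,"z": 0.014,"yaw": 0},
    {"x": 0,"y": 0,"z": 0.0,"yaw": 0},
    {"x": 0,"y": 0,"z": 0.0,"yaw": 0}
  ]
}}

```text
time: 3.98
position: [0.5468, -0.1231, 0.032]
tool_rot: [[0.256, 0.967, 0.0], [0.967, -0.256, -0.0], [0.0, 0.0, -1.0]]
contact_force: [0.7, 0.8, -0.8]
gripper_width: 0.63
```

```bash
python3 -c "
from st import *
o=st(-135,-25,30)
s=robot.snapshot('scene'); c=cv2.resize(s['color'][100:290,180:410],None,fx=3.3,fy=3.1); cv2.imwrite('pics/sc3.png',c[:,:,::-1])
st(-135,-25,30)
"
```

```text
t 3.98 world [ 0.5468 -0.1231  0.032 ] chute x -137.5 y -25.3 z 32.0 mm toolx ang 75.19 tilt [ 4.e-04 -0.e+00 -1.e+00] F [ 0.7  0.8 -0.8] w 0.63
tool shift mm [ 2.5 -0.3  2. ]
t 4.03 world [ 0.547  -0.1232  0.0323] chute x -137.5 y -25.5 z 32.3 mm toolx ang 75.19 tilt [ 8.e-04 -2.e-04 -1.e+00] F [ 0.4 -0.5 -0.1] w 0.632
tool shift mm [ 2.5 -0.5  2.3]
```

View pics/sc3.png

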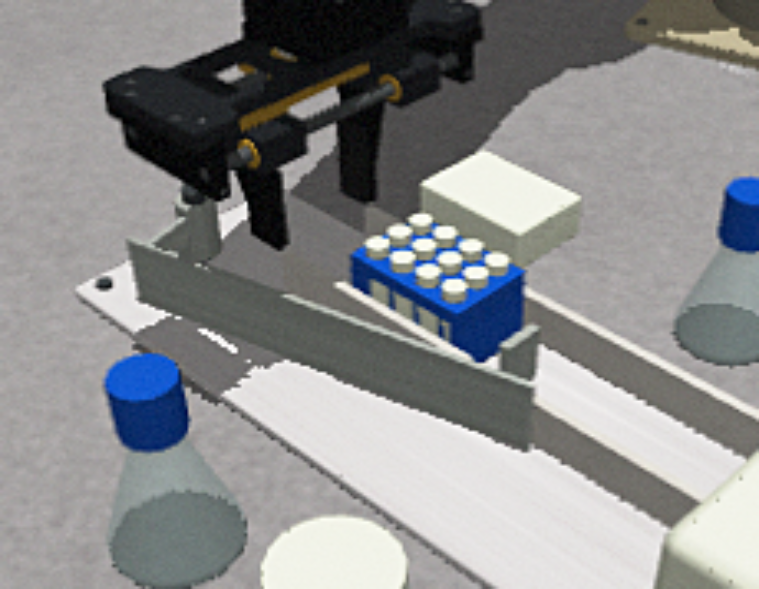

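```bash
python3 - <<'E'
from st import *
s=robot.snapshot('scene'); save(s,'sc4'); np.savez('sc4.npz',**s)
o=st()
def proj(s,X):
    R,t=pose(s); pc=(np.array(X)-t)@R; pc=pc*[1,-1,-1]
    return cv2.projectPoints(pc.reshape(-1,1,3),np.zeros(3),np.zeros(3),s["K"],s["distortion"])[0].reshape(-1,2)
p=np.array(o["position"]);R=np.array(o["tool_rot"])
g=.632*.087/2
X=[p+R@[0,g,0],p+R@[0,g+.015,0],p-R@[0,g,0],p-R@[0,g+.015,0],p, [*(O+ex*-.137+ey*-.08),.056]]
uv=proj(s,X); print(uv.round(1).tolist()); print("crop",((uv-[180,100])*[3.3,3.1]).round().tolist())
C=cloud(s)
m=(s["color"].max(-1)<40)&(s["z_map"]>0)
q=(C[...,:2]-O); cx=q@ex*1000; cy=q@ey*1000; z=C[...,2]*1000
mm=m&(z<90)&(z>25)&(cx>-170)&(cx<-100)&(abs(cy)<110)
for lo in range(25,90,6):
    k=mm&(z>=lo)&(z<lo+6)
    if k.sum(): 
        a=k&(cy<-30); b=k&(cy>-30)
        for kk in (a,b):
            if kk.sum(): print(lo,kk.sum(),"x",cx[kk].min().round(),cx[kk].max().round(),"y",cy[kk].min().round(),cy[kk].max().round())
E
```

```text
t 4.08 world [ 0.547  -0.1232  0.0324] chute x -137.5 y -25.6 z 32.4 mm toolx ang 75.19 tilt [ 1.1e-03 -4.0e-04 -1.0e+00] F [ 0.1 -0.8  0.3] w 0.632
[[265.6, 193.1], [259.3, 196.8], [287.5, 180.2], [293.2, 176.9], [276.8, 186.5], [253.2, 189.7]]
crop [[283.0, 289.0], [262.0, 300.0], [355.0, 249.0], [374.0, 238.0], [319.0, 268.0], [241.0, 278.0]]
67 7 x -142.0 -128.0 y -62.0 -55.0
67 14 x -149.0 -127.0 y 1.0 9.0
73 31 x -150.0 -127.0 y -63.0 -54.0
73 29 x -147.0 -127.0 y 1.0 9.0
79 29 x -148.0 -127.0 y -62.0 -53.0
79 30 x -148.0 -127.0 y 1.0 10.0
85 25 x -149.0 -127.0 y -62.0 -54.0
85 26 x -146.0 -127.0 y 2.0 10.0
```

```bash
python3 - <<'E'
from st import *
def proj(s,X,o=None):
    R,t=pose(s,o); pc=(np.array(X)-t)@R; pc=pc*[1,-1,-1]
    return cv2.projectPoints(pc.reshape(-1,1,3),np.zeros(3),np.zeros(3),s["K"],s["distortion"])[0].reshape(-1,2)
o=st()
p=np.array(o["position"]);R=np.array(o["tool_rot"]); g=.632*.087/2
X=[p+R@[0,g,0],p+R@[0,g+.015,0],p-R@[0,g,0],p-R@[0,g+.015,0]]
for n in ("side","scene"):
    s=robot.snapshot(n); np.savez(n+'5.npz',**s)
    im=s["color"].copy(); 
    for u,v in proj(s,X): im[int(round(v)),int(round(u))]=(255,0,0)
    u,v=proj(s,X).mean(0).astype(int); c=cv2.resize(im[v-80:v+60,u-80:u+80],None,fx=4,fy=4,interpolation=cv2.INTER_NEAREST); cv2.imwrite(f"pics/{n}5.png",c[:,:,::-1])
    C=cloud(s); m=(s["color"].max(-1)<60)&(s["z_map"]>0)
    q=(C[...,:2]-O); cx=q@ex*1000; cy=q@ey*1000; z=C[...,2]*1000
    mm=m&(z<110)&(z>22)&(cx>-170)&(cx<-100)&(abs(cy)<110)
    for lo in range(22,110,6):
        k=mm&(z>=lo)&(z<lo+6)
        for kk in (k&(cy<-25),k&(cy>-25)):
            if kk.sum()>2: print(n,lo,kk.sum(),"x",cx[kk].min().round(),cx[kk].max().round(),"y",cy[kk].min().round(),cy[kk].max().round())
E
```

```text
t 4.08 world [ 0.547  -0.1232  0.0324] chute x -137.5 y -25.6 z 32.4 mm toolx ang 75.19 tilt [ 1.1e-03 -4.0e-04 -1.0e+00] F [ 0.1 -0.8  0.3] w 0.632
side 76 23 x -146.0 -128.0 y -61.0 -52.0
side 76 25 x -147.0 -127.0 y 3.0 11.0
side 82 26 x -144.0 -129.0 y -59.0 -52.0
side 82 28 x -147.0 -127.0 y 5.0 12.0
side 88 22 x -145.0 -129.0 y -59.0 -53.0
side 88 25 x -151.0 -127.0 y 6.0 11.0
side 94 30 x -145.0 -129.0 y -60.0 -53.0
side 94 24 x -147.0 -127.0 y 4.0 12.0
side 100 21 x -144.0 -128.0 y -60.0 -54.0
side 100 25 x -146.0 -127.0 y 5.0 14.0
side 106 19 x -145.0 -128.0 y -61.0 -53.0
side 106 19 x -146.0 -127.0 y 3.0 14.0
scene 70 23 x -148.0 -127.0 y -62.0 -53.0
scene 70 29 x -149.0 -126.0 y 2.0 9.0
scene 76 27 x -149.0 -128.0 y -63.0 -53.0
scene 76 30 x -149.0 -128.0 y 1.0 10.0
scene 82 34 x -150.0 -126.0 y -62.0 -53.0
scene 82 28 x -148.0 -127.0 y 2.0 10.0
scene 88 30 x -149.0 -128.0 y -63.0 -53.0
scene 88 33 x -148.0 -127.0 y 1.0 11.0
scene 94 28 x -148.0 -127.0 y -64.0 -53.0
scene 94 31 x -148.0 -127.0 y 1.0 13.0
scene 100 29 x -149.0 -128.0 y -65.0 -54.0
scene 100 34 x -147.0 -128.0 y 2.0 14.0
scene 106 20 x -146.0 -127.0 y -66.0 -53.0
scene 106 22 x -147.0 -127.0 y 1.0 14.0
```

View pics/side5.png

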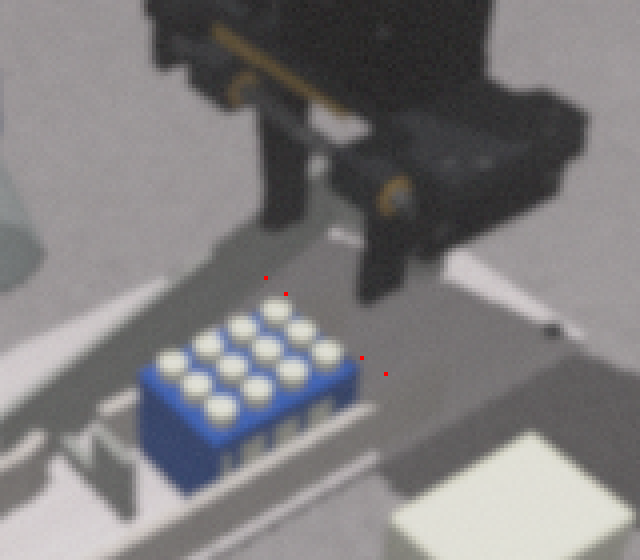

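View pics/scene5.png

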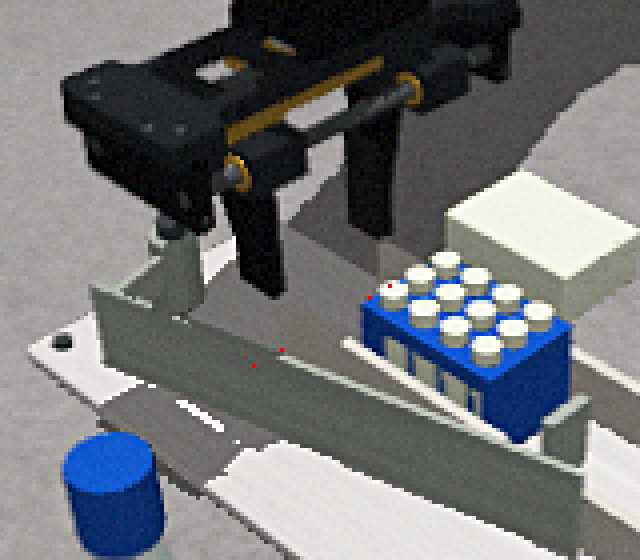

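Both pictures show the fingertips about 38 mm higher than the TCP reading says (red dots mark the reported tips). Before going lower I need to explain that, so I'm measuring how high the visible finger ends and the gripper body sit.

```bash
python3 - <<'E'
from st import *
o=st()
for n in ("scene","side"):
    s=dict(np.load(n+"5.npz")); C=cloud(s)
    q=(C[...,:2]-O); cx=q@ex*1000; cy=q@ey*1000; z=C[...,2]*1000
    mm=(s["z_map"]>0)&(z>62)&(cx>-200)&(cx<-115)&(cy>-130)&(cy<90)
    for lo in list(range(62,90,2))+list(range(90,230,8)):
        h=2 if lo<90 else 8
        k=mm&(z>=lo)&(z<lo+h)
        if k.sum(): 
            print(n,lo,k.sum(),"x",np.percentile(cx[k],[1,99]).round(),"y",np.unique((cy[k]//8*8).astype(int)).tolist())
s=robot.snapshot("wrist"); o=st(); np.savez("w5.npz",**s,p=o["position"],R=o["tool_rot"]); save(s,"w5")
# wrist depth on fingers in tool frame
T=np.array(s["T_tool_cam"]); print(T.round(4).tolist())
K=s["K"]; 
E
```

```text
t 4.17 world [ 0.5469 -0.1232  0.0323] chute x -137.5 y -25.5 z 32.3 mm toolx ang 75.18 tilt [ 9.e-04 -4.e-04 -1.e+00] F [-0.6  0.2  0.2] w 0.634
scene 70 12 x [-149. -128.] y [-64, -56, 0, 8]
scene 72 20 x [-149. -126.] y [-64, -56, 0, 8]
scene 74 23 x [-148. -128.] y [-64, -56, 0, 8]
scene 76 16 x [-148. -128.] y [-64, -56, 0, 8]
scene 78 23 x [-148. -128.] y [-64, -56, 0, 8]
scene 80 18 x [-149. -128.] y [-64, -56, 0, 8]
scene 82 19 x [-146. -127.] y [-64, -56, 0]
scene 84 22 x [-149. -127.] y [-64, -56, 0, 8]
scene 86 22 x [-150. -127.] y [-64, -56, 0, 8]
scene 88 24 x [-149. -127.] y [-64, -56, 0, 8]
scene 90 76 x [-148. -127.] y [-64, -56, 0, 8]
scene 98 89 x [-149. -128.] y [-72, -64, -56, 0, 8]
scene 106 97 x [-149. -127.] y [-72, -64, -56, 0, 8]
scene 114 111 x [-148. -127.] y [-72, -64, -56, 0, 8, 16]
scene 122 54 x [-146. -127.] y [-72, -64, 0, 8, 16]
scene 130 29 x [-152. -124.] y [-80, 0, 8, 16]
scene 138 78 x [-173. -116.] y [-120, -112, -88, 0, 8, 48]
scene 146 137 x [-173. -116.] y [-120, -112, -88, -32, 0, 8, 48]
scene 154 136 x [-170. -115.] y [-120, -112, -88, -56,
[... 2035 characters left out ...]
 40, 48, 56, 64]
side 186 124 x [-162. -115.] y [-120, -112, -96, -16, -8, 0, 8, 16, 24]
side 194 173 x [-159. -116.] y [-40, -24, -16, -8, 0, 8, 16, 24]
side 202 197 x [-159. -115.] y [-48, -40, -32, -24, -16, -8, 0, 8, 16, 24]
side 210 237 x [-160. -115.] y [-48, -40, -32, -24, -16, -8, 0, 8, 16, 24]
side 218 160 x [-160. -116.] y [-48, -40, -32, -24, -16, -8, 0, 8, 16, 24]
side 226 120 x [-168. -116.] y [-16, -8, 16, 24]
t 4.22 world [ 0.5468 -0.1232  0.0322] chute x -137.6 y -25.4 z 32.2 mm toolx ang 75.18 tilt [ 8.e-04 -3.e-04 -1.e+00] F [-0.2 -0.1  0.1] w 0.629
[[-0.0007, 0.9605, 0.2783, 0.0766], [1.0, 0.0012, -0.0015, 0.0004], [-0.0018, 0.2783, -0.9605, -0.2002], [0.0, 0.0, 0.0, 1.0]]
```

View pics/w5.png

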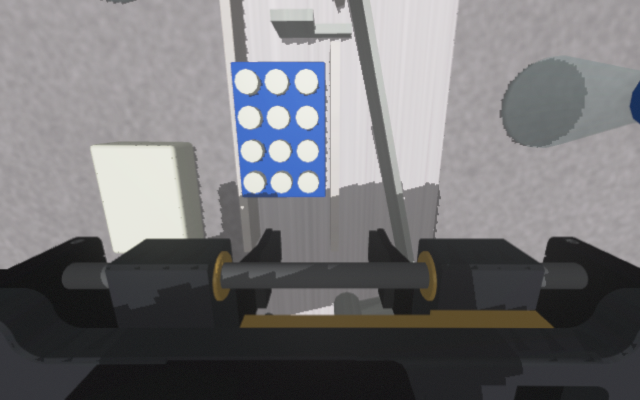

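```bash
python3 - <<'E'
from st import *
s=dict(np.load("w5.npz")); T=s["T_tool_cam"]
o=dict(position=np.zeros(3),tool_rot=np.eye(3))
P=cloud(s,o)*1000
for u,v in [(272,232),(270,240),(265,260),(378,232),(380,240),(385,260),(270,280)]: print(u,v,s["z_map"][v,u],P[v,u].round(1), s["color"][v,u])
dark=(s["color"].max(-1)<60)&(s["z_map"]>0)&(abs(P[...,1])<60)&(P[...,2]>-80)
print(P[dark].min(0),P[dark].max(0))
w=P[dark]; 
print(np.percentile(w[:,2],[50,90,99,100]))
for r in ("scene","side","wrist"):
    pass
E
```

```text
272 232 0.17033383 [ 10.4 -31.2 -42. ] [44 43 46]
270 240 0.16068856 [  9.7 -30.6 -52.2] [43 43 44]
265 260 0.13757174 [  9.9 -28.6 -76.2] [37 38 39]
378 232 0.16901636 [ 10.8  32.9 -43.3] [40 40 40]
380 240 0.16044803 [  9.8  32.4 -52.5] [43 41 42]
385 260 0.13697915 [ 10.2  30.2 -76.8] [37 38 37]
270 280 0.08438348 [  29.9  -15.9 -125.8] [61 62 63]
[-74.10996031 -39.7607236  -79.98077632] [12.23874146 56.22473665 -7.1325829 ]
[-61.92576897 -44.31949657 -39.6693027   -7.1325829 ]
```

All three cameras agree. The fingers end 39 mm behind the reported TCP, and the gripper body is offset the same way, so the true tip height is the reading plus 39 mm. In x and y the reading is right. For a tip height of 30 mm I need a reading of about −9 mm. I go down in small steps and watch the force.

Call:
{"api": "drive_tool", "payload": {
  "series": [
    {"x": 0.0,"y": 0.0,"z": 0.005,"yaw": 0},
    {"x": 0.0,"y": 0,"z": 0.005,"yaw": 0},
    {"x": 0,"y": 0,"z": 0.005,"yaw": 0},
    {"x": 0,"y": 0,"z": 0.0,"yaw": 0}
  ]
}}

```text
time: 4.72
position: [0.5461, -0.123, 0.0161]
tool_rot: [[0.256, 0.967, -0.001], [0.967, -0.256, 0.0], [-0.0, -0.001, -1.0]]
contact_force: [0.6, -0.1, -0.6]
gripper_width: 0.634
```

Call:
{"api": "drive_tool", "payload": {
  "series": [
    {"x": 0.0,"y": 0.0,"z": 0.005,"yaw": 0},
    {"x": 0.0,"y": 0,"z": 0.005,"yaw": 0},
    {"x": 0,"y": 0,"z": 0.0,"yaw": 0}
  ]
}}

```text
time: 5.1
position: [0.5462, -0.1231, 0.0062]
tool_rot: [[0.256, 0.967, -0.001], [0.967, -0.256, 0.0], [-0.0, -0.001, -1.0]]
contact_force: [-0.2, 0.5, 0.2]
gripper_width: 0.634
```

```bash
cat > fing.py <<'E'
from st import *
def fing(tag,crop=True):
    o=st()
    for n in ("scene","side"):
        s=robot.snapshot(n); C=cloud(s)
        q=(C[...,:2]-O); cx=q@ex*1000; cy=q@ey*1000; z=C[...,2]*1000
        tx=(np.array(o["position"])[:2]-O)@ex*1000; ty=(np.array(o["position"])[:2]-O)@ey*1000
        k=(s["color"].max(-1)<60)&(s["z_map"]>0)&(z>12)&(z<130)&(abs(cx-tx)<14)&(abs(cy-ty)<60)
        for nm,kk in (("lever-f",k&(cy<ty)),("push-f",k&(cy>ty))):
            print(n,nm,kk.sum(),"zmin",z[kk].min().round(),"x",np.percentile(cx[kk],[1,99]).round(),"y",np.percentile(cy[kk],[2,98]).round()) if kk.sum() else None
        c=s["color"].astype(int)
        m=(c[...,2]>c[...,0]+60)&(abs(cy)<60)&(abs(cx)<160)&(z>20)&(z<62)
        if m.sum(): print(n,"rack x",np.percentile(cx[m],[1,99]).round(1),"y",np.percentile(cy[m],[1,99]).round(1),"zmax",np.percentile(z[m],99).round(1))
        # gate lever line: grey strip tops
        k=(z>20)&(z<54)&(cy<-37.5)&(cy>-135)&(cx<45)&(c.max(-1)>60)
        for x in (-190,-100,-50,0,20):
            kk=k&(abs(cx-x)<5)
            if kk.sum()>5: print(n,"lever@",x,kk.sum(),np.percentile(cy[kk],[10,50,90]).round(1))
        a={"scene":(160,90),"side":(210,60)}[n]
        im=cv2.resize(s["color"][a[1]:a[1]+200,a[0]:a[0]+266],None,fx=3,fy=3,interpolation=cv2.INTER_CUBIC)
        cv2.imwrite(f"pics/{n}_{tag}.png",im[:,:,::-1])
E
python3 -c "
from fing import *
fing('a')"
```

```text
t 5.1 world [ 0.5462 -0.1231  0.0062] chute x -137.5 y -24.7 z 6.2 mm toolx ang 75.19 tilt [-7.e-04  2.e-04 -1.e+00] F [-0.2  0.5  0.2] w 0.634
scene lever-f 252 zmin 45.0 x [-149. -126.] y [-84. -53.]
scene push-f 369 zmin 44.0 x [-149. -124.] y [ 2. 16.]
scene rack x [-109.1  -30.2] y [-26.4  27.1] zmax 59.8
scene lever@ -190 59 [-96.1 -95.  -93.9]
scene lever@ -100 68 [-74.6 -73.3 -71.9]
scene lever@ -50 70 [-62.6 -61.5 -60. ]
scene lever@ 0 82 [-50.7 -49.4 -48.2]
scene lever@ 20 84 [-45.9 -44.7 -43.4]
side lever-f 233 zmin 50.0 x [-145. -126.] y [-63. -52.]
side push-f 169 zmin 51.0 x [-149. -127.] y [ 4. 17.]
side rack x [-104.6  -31.2] y [-25.4  27.4] zmax 61.2
side lever@ -190 22 [-93.1 -92.4 -91.9]
side lever@ -100 46 [-72.2 -71.2 -70.2]
side lever@ -50 49 [-60.1 -59.2 -58.2]
side lever@ 0 62 [-48.3 -47.2 -45. ]
side lever@ 20 39 [-43.7 -42.6 -41.1]
```

View pics/scene_a.png

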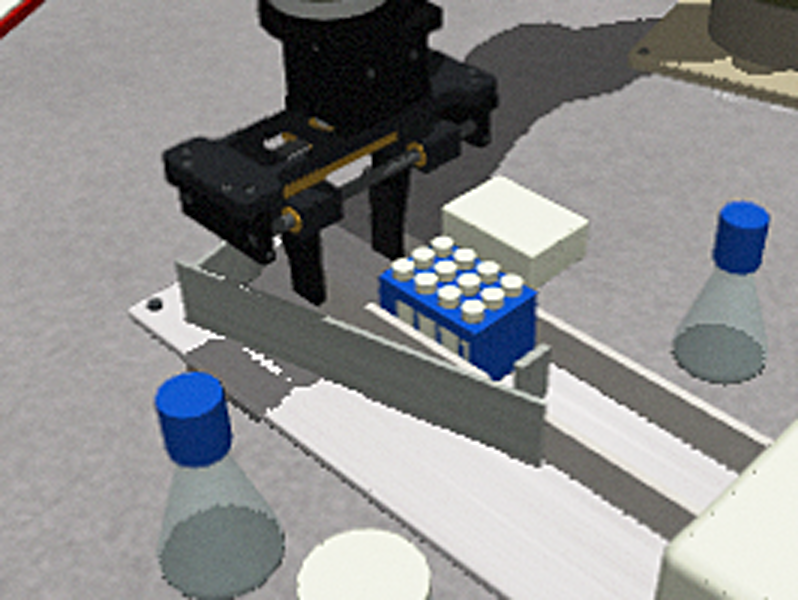

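The tip is at 45 mm with a reading of 6, there is no contact, and the tip is behind the lever's top edge inside the slot. Down 15 mm more.

Call:
{"api": "drive_tool", "payload": {
  "series": [
    {"x": 0.0,"y": 0.0,"z": 0.005,"yaw": 0},
    {"x": 0.0,"y": 0,"z": 0.005,"yaw": 0},
    {"x": 0,"y": 0,"z": 0.004,"yaw": 0.3},
    {"x": 0,"y": 0,"z": 0.0,"yaw": 0}
  ]
}}

```text
time: 5.7
position: [0.5462, -0.123, -0.0077]
tool_rot: [[0.261, 0.965, -0.001], [0.965, -0.261, 0.0], [0.0, -0.001, -1.0]]
contact_force: [0.1, 0.3, -0.0]
gripper_width: 0.63
```

```bash
python3 -c "
from fing import *
fing('b')"
```

```text
t 5.7 world [ 0.5462 -0.123  -0.0077] chute x -137.5 y -24.8 z -7.7 mm toolx ang 74.88 tilt [-7.e-04  2.e-04 -1.e+00] F [ 0.1  0.3 -0. ] w 0.63
scene lever-f 217 zmin 36.0 x [-151. -125.] y [-84. -53.]
scene push-f 321 zmin 30.0 x [-148. -125.] y [ 3. 17.]
scene rack x [-109.2  -30.1] y [-26.5  26.2] zmax 60.1
scene lever@ -190 59 [-96.4 -95.1 -93.7]
scene lever@ -100 69 [-74.7 -73.5 -72.1]
scene lever@ -50 78 [-62.6 -61.5 -60.3]
scene lever@ 0 81 [-50.6 -49.5 -48.1]
scene lever@ 20 85 [-46.3 -44.7 -43.8]
side lever-f 237 zmin 35.0 x [-147. -125.] y [-81. -53.]
side push-f 152 zmin 36.0 x [-149. -127.] y [ 6. 16.]
side rack x [-102.5  -31. ] y [-24.9  27.7] zmax 61.3
side lever@ -190 17 [-92.4 -91.9 -91.2]
side lever@ -100 47 [-72.3 -70.7 -69.8]
side lever@ -50 49 [-60.1 -58.9 -58.1]
side lever@ 0 62 [-48.5 -47.4 -45.2]
side lever@ 20 37 [-43.6 -42.4 -41.3]
```

View pics/side_b.png

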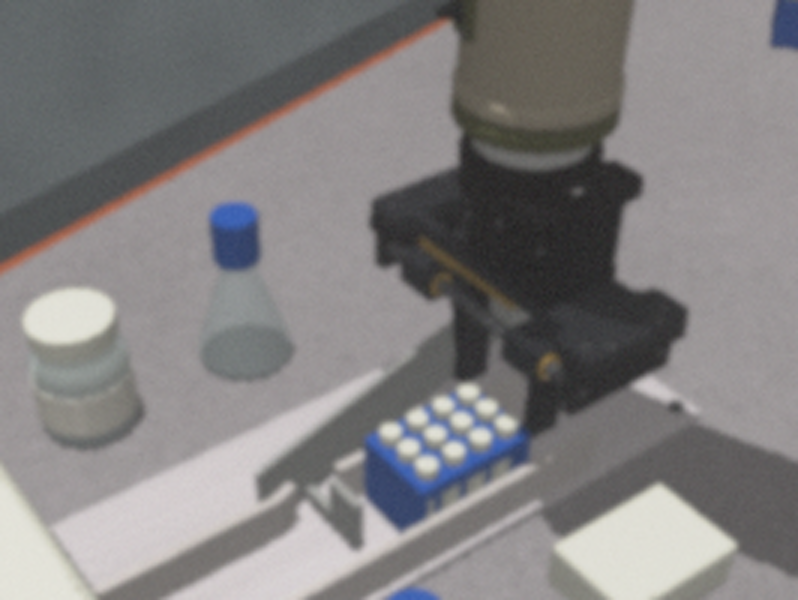

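Both tips are now in: the left finger is inside the slot and the right one is behind the rack. I press the lever outward while opening the jaws to 80 mm.

Call:
{"api": "drive_tool", "payload": {
  "series": [
    {"x": 0.0,"y": 0.003,"z": 0,"yaw": -0.3},
    {"x": 0.0,"y": 0.003,"z": 0,"yaw": -0.3},
    {"x": 0,"y": 0.003,"z": 0,"yaw": 0},
    {"x": 0,"y": 0.003,"z": 0.0,"yaw": 0},
    {"x": 0,"y": 0.003,"z": 0.0,"yaw": 0},
    {"x": 0,"y": 0.002,"z": 0.0,"yaw": 0},
    {"x": 0,"y": 0,"z": 0.0,"yaw": 0}
  ],
  "jaw": 0.84
}}

```text
time: 6.68
position: [0.5613, -0.1292, -0.0078]
tool_rot: [[0.253, 0.968, -0.004], [0.968, -0.253, -0.002], [-0.002, -0.003, -1.0]]
contact_force: [-6.3, -3.4, 2.1]
gripper_width: 0.919
```

```bash
python3 -c "
from fing import *
fing('c')"
```

```text
t 6.67 world [ 0.5613 -0.1292 -0.0078] chute x -139.8 y -40.9 z -7.8 mm toolx ang 75.37 tilt [-0.0035 -0.0015 -1.    ] F [-6.3 -3.4  2.1] w 0.919
scene lever-f 119 zmin 48.0 x [-153. -128.] y [-96. -81.]
scene push-f 356 zmin 29.0 x [-152. -126.] y [-1. 12.]
scene rack x [-109.3  -30.1] y [-26.5  26.9] zmax 59.9
scene lever@ -190 52 [-100.2  -99.3  -98.5]
scene lever@ -100 57 [-92.1 -91.4 -90.6]
scene lever@ -50 65 [-88.  -87.2 -86.5]
scene lever@ 0 187 [-83.2 -51.6 -40.3]
scene lever@ 20 88 [-82.1 -81.1 -38.2]
side lever-f 223 zmin 34.0 x [-147. -128.] y [-93. -81.]
side push-f 115 zmin 37.0 x [-148. -129.] y [ 2. 12.]
side rack x [-105.2  -31. ] y [-24.3  27.7] zmax 61.5
side lever@ -190 23 [-97.5 -96.4 -95.2]
side lever@ -100 49 [-89.9 -89.1 -88.4]
side lever@ -50 58 [-86.1 -85.  -84.3]
side lever@ 0 138 [-81.6 -64.3 -40.2]
side lever@ 20 65 [-80.5 -79.4 -78.4]
```

View pics/scene_c.png

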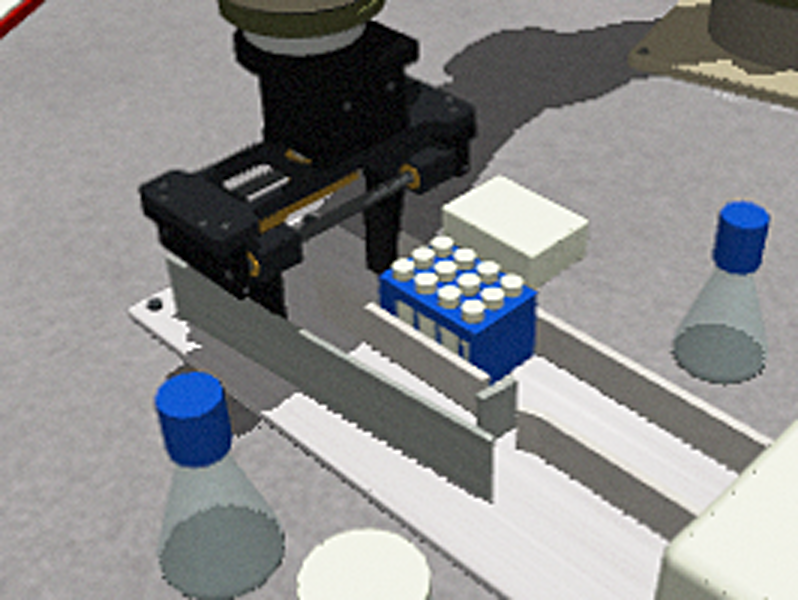

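The gate is at about 0.15 rad, going by the lever slope. It needs about 7 mm more.

Call:
{"api": "drive_tool", "payload": {
  "series": [
    {"x": 0.0,"y": 0.002,"z": 0,"yaw": 0},
    {"x": 0.0,"y": 0.002,"z": 0,"yaw": 0},
    {"x": 0.001,"y": 0.002,"z": 0,"yaw": 0},
    {"x": 0.001,"y": 0.001,"z": 0.0,"yaw": 0},
    {"x": 0,"y": 0,"z": 0.0,"yaw": 0}
  ]
}}

```text
time: 7.4
position: [0.5682, -0.1286, -0.0081]
tool_rot: [[0.252, 0.968, -0.004], [0.968, -0.252, -0.001], [-0.002, -0.004, -1.0]]
contact_force: [-6.9, -3.1, 2.0]
gripper_width: 0.919
```

```bash
python3 -c "
from fing import *
fing('d')"
```

```text
t 7.4 world [ 0.5682 -0.1286 -0.0081] chute x -137.4 y -47.4 z -8.1 mm toolx ang 75.40 tilt [-0.0042 -0.001  -1.    ] F [-6.9 -3.1  2. ] w 0.919
scene lever-f 120 zmin 43.0 x [-150. -126.] y [-102.  -87.]
scene push-f 355 zmin 29.0 x [-150. -124.] y [-8.  7.]
scene rack x [-109.8  -29.8] y [-26.6  26.4] zmax 59.9
scene lever@ -190 39 [-102.2 -101.7 -101.3]
scene lever@ -100 49 [-101.6 -101.  -100.3]
scene lever@ -50 60 [-101.1 -100.4  -99.9]
scene lever@ 0 262 [-100.3  -62.6  -48.7]
scene lever@ 20 80 [-100.7 -100.   -37.9]
side lever-f 225 zmin 33.0 x [-145. -124.] y [-104.  -88.]
side push-f 110 zmin 36.0 x [-145. -127.] y [-5.  5.]
side rack x [-104.6  -31.1] y [-23.7  27.4] zmax 61.2
side lever@ -190 27 [-99.8 -99.  -97.9]
side lever@ -100 53 [-99.5 -98.4 -97.7]
side lever@ -50 56 [-99.5 -98.5 -97.6]
side lever@ 0 178 [-98.9 -64.3 -46.8]
side lever@ 20 67 [-99.1 -98.1 -97. ]
```

View pics/scene_d.png

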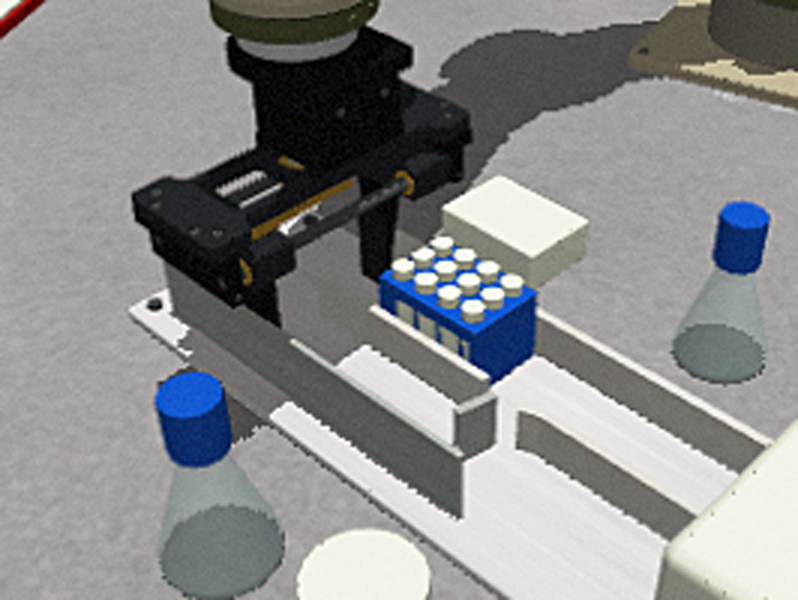

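The lever is parallel to the chute (gate ≈ 0.228 rad) and the blade is out. I start the push at 40 mm/s.

Call:
{"api": "drive_tool", "payload": {
  "series": [
    {"x": 0.004,"y": 0,"z": 0,"yaw": 0},
    {"x": 0.005,"y": 0,"z": 0,"yaw": 0},
    {"x": 0.005,"y": 0,"z": 0,"yaw": 0},
    {"x": 0.005,"y": 0,"z": 0,"yaw": 0},
    {"x": 0.005,"y": 0,"z": 0,"yaw": 0},
    {"x": 0.005,"y": 0,"z": 0,"yaw": 0},
    {"x": 0.005,"y": 0,"z": 0,"yaw": 0},
    {"x": 0.005,"y": 0,"z": 0,"yaw": 0},
    {"x": 0.003,"y": 0,"z": 0,"yaw": 0},
    {"x": 0,"y": 0,"z": 0,"yaw": 0}
  ]
}}

```text
time: 8.75
position: [0.5798, -0.087, -0.0078]
tool_rot: [[0.251, 0.968, -0.002], [0.968, -0.251, -0.0], [-0.001, -0.002, -1.0]]
contact_force: [-4.9, -1.0, -0.9]
gripper_width: 0.92
```

```bash
python3 -c "
from fing import *
fing('e')"
```

```text
t 8.75 world [ 0.5798 -0.087  -0.0078] chute x -94.3 y -48.3 z -7.8 mm toolx ang 75.46 tilt [-2.2e-03 -4.0e-04 -1.0e+00] F [-4.9 -1.  -0.9] w 0.92
scene lever-f 101 zmin 45.0 x [-104.  -83.] y [-103.  -89.]
scene push-f 283 zmin 31.0 x [-106.  -81.] y [-9.  5.]
scene rack x [-82.9  -3.3] y [-26.3  27.1] zmax 59.9
scene lever@ -190 39 [-102.8 -102.  -101.6]
scene lever@ -100 51 [-102.3 -102.  -101.3]
scene lever@ -50 60 [-102.4 -101.8 -101.2]
scene lever@ 0 254 [-102.1  -64.4  -51.2]
scene lever@ 20 75 [-102.4 -101.8  -37.9]
side lever-f 210 zmin 34.0 x [-103.  -83.] y [-98. -89.]
side push-f 44 zmin 41.0 x [-103.  -84.] y [-4.  2.]
side rack x [-64.   -4.4] y [-23.6  27.6] zmax 61.4
side lever@ -100 11 [-91.  -89.1 -88.5]
side lever@ -50 57 [-101.2 -100.   -98.7]
side lever@ 0 176 [-100.6  -65.3  -48.6]
side lever@ 20 66 [-101.2 -100.1  -99.1]
```

View pics/scene_e.png

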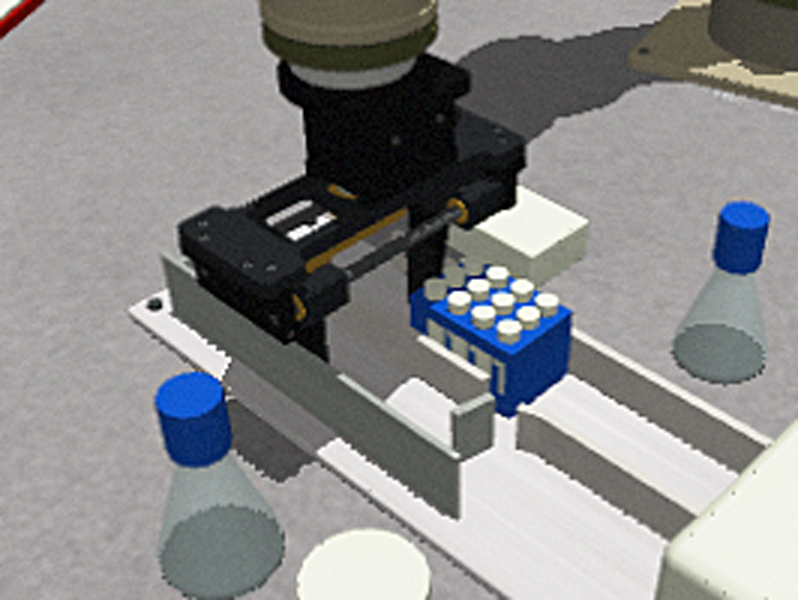

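The rack is moving: its rear is at −83, which puts it 11.3 mm ahead of the TCP. The lever is still parallel. I continue.

Call:
{"api": "drive_tool", "payload": {
  "series": [
    {"x": 0.004,"y": 0,"z": 0,"yaw": 0},
    {"x": 0.006,"y": 0,"z": 0,"yaw": 0},
    {"x": 0.006,"y": 0,"z": 0,"yaw": 0},
    {"x": 0.006,"y": 0,"z": 0,"yaw": 0},
    {"x": 0.006,"y": 0,"z": 0,"yaw": 0},
    {"x": 0.006,"y": 0,"z": 0,"yaw": 0},
    {"x": 0.006,"y": 0,"z": 0,"yaw": 0},
    {"x": 0.006,"y": 0,"z": 0,"yaw": 0},
    {"x": 0.004,"y": 0,"z": 0,"yaw": 0},
    {"x": 0,"y": 0,"z": 0,"yaw": 0}
  ]
}}

```text
time: 10.1
position: [0.5936, -0.0372, -0.0071]
tool_rot: [[0.25, 0.968, 0.001], [0.968, -0.25, 0.001], [0.001, 0.0, -1.0]]
contact_force: [-1.5, 1.6, 0.8]
gripper_width: 0.919
```

```bash
python3 -c "
from fing import *
fing('f')"
```

```text
t 10.1 world [ 0.5936 -0.0372 -0.0071] chute x -42.5 y -49.2 z -7.1 mm toolx ang 75.54 tilt [ 6.e-04  7.e-04 -1.e+00] F [-1.5  1.6  0.8] w 0.919
scene lever-f 82 zmin 48.0 x [-54. -31.] y [-103.  -90.]
scene push-f 298 zmin 31.0 x [-54. -29.] y [-9.  2.]
scene rack x [-31.5  48.5] y [-26.6  28.1] zmax 59.8
scene lever@ -190 39 [-102.7 -102.2 -101.7]
scene lever@ -100 49 [-102.9 -102.3 -101.6]
scene lever@ -50 58 [-103.1 -102.5 -101.8]
scene lever@ 0 263 [-102.7  -65.4  -51.3]
scene lever@ 20 87 [-103.2 -102.6  -38.3]
side lever-f 196 zmin 35.0 x [-50. -30.] y [-106.  -89.]
side push-f 35 zmin 39.0 x [-51. -32.] y [-6.  1.]
side rack x [-13.9  47.4] y [-22.1  28.6] zmax 61.2
side lever@ -190 44 [-99.9 -99.1 -98.3]
side lever@ -50 20 [-100.8  -90.6  -89.6]
side lever@ 0 149 [-101.1  -70.2  -50.2]
side lever@ 20 70 [-101.9 -100.9  -99.5]
```

View pics/scene_f.png

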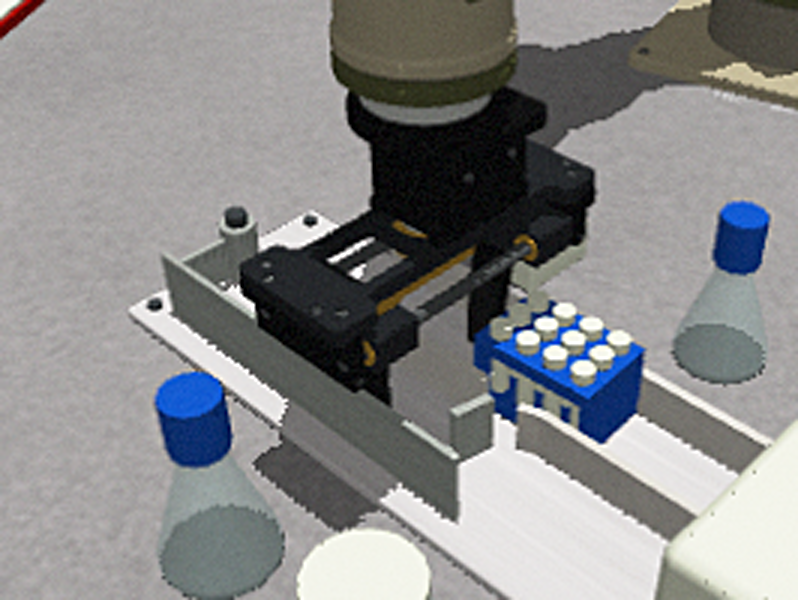

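Rear at −31.5, lever still parallel, and the tips are at about 32 mm, above the blade's arm. Last stretch: 51 mm.

Call:
{"api": "drive_tool", "payload": {
  "series": [
    {"x": 0.005,"y": 0,"z": 0,"yaw": 0},
    {"x": 0.006,"y": 0,"z": 0,"yaw": 0},
    {"x": 0.006,"y": 0,"z": 0,"yaw": 0},
    {"x": 0.006,"y": 0,"z": 0,"yaw": 0},
    {"x": 0.006,"y": 0,"z": 0,"yaw": 0},
    {"x": 0.006,"y": 0,"z": 0,"yaw": 0},
    {"x": 0.006,"y": 0,"z": 0,"yaw": 0},
    {"x": 0.006,"y": 0,"z": 0,"yaw": 0},
    {"x": 0.004,"y": 0,"z": 0,"yaw": 0},
    {"x": 0,"y": 0,"z": 0,"yaw": 0}
  ]
}}

```text
time: 11.45
position: [0.6062, 0.0123, -0.0073]
tool_rot: [[0.25, 0.968, 0.0], [0.968, -0.25, 0.001], [0.001, 0.0, -1.0]]
contact_force: [-1.6, 0.0, 0.8]
gripper_width: 0.926
```

```bash
python3 -c "
from fing import *
fing('g')"
```

```text
t 11.45 world [ 0.6062  0.0123 -0.0073] chute x 8.5 y -49.0 z -7.3 mm toolx ang 75.53 tilt [ 3.e-04  1.e-03 -1.e+00] F [-1.6  0.   0.8] w 0.926
scene lever-f 72 zmin 46.0 x [-5. 20.] y [-102.  -88.]
scene push-f 281 zmin 30.0 x [-2. 22.] y [-9.  0.]
scene rack x [19.1 98.3] y [-26.1  28.7] zmax 59.8
scene lever@ -190 44 [-102.6 -102.2 -101.5]
scene lever@ -100 52 [-102.5 -102.  -101.3]
scene lever@ -50 54 [-102.6 -101.9 -101.2]
scene lever@ 0 179 [-102.3  -63.5  -50.9]
scene lever@ 20 86 [-102.7 -102.   -38.1]
side lever-f 156 zmin 33.0 x [-1. 21.] y [-97. -89.]
side push-f 37 zmin 37.0 x [-1. 14.] y [-3. -0.]
side rack x [36.8 98.4] y [-21.6  29.5] zmax 61.4
side lever@ -190 46 [-100.1  -99.5  -98.2]
side lever@ -100 35 [-101.   -99.6  -98.7]
side lever@ 0 13 [-99.6 -91.1 -89.3]
side lever@ 20 64 [-101.1 -100.1  -99.1]
```

View pics/scene_g.png

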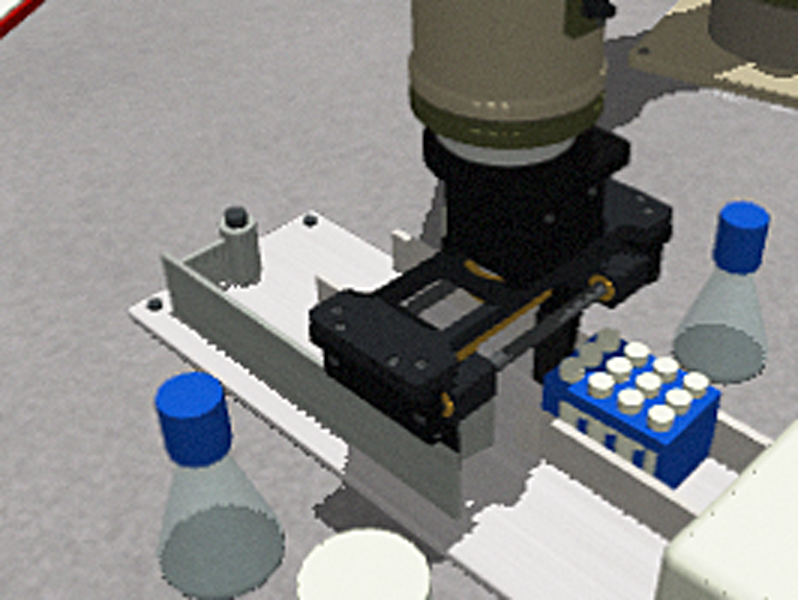

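The rack rear is at about +19 mm, inside the 15–25 band. I back the finger 4 mm off the rack, then lift straight up so the lever slips off the tip.

Call:
{"api": "drive_tool", "payload": {
  "series": [
    {"x": -0.002,"y": 0,"z": 0,"yaw": 0},
    {"x": -0.002,"y": 0,"z": 0,"yaw": 0},
    {"x": 0,"y": 0,"z": 0,"yaw": 0},
    {"x": 0,"y": 0,"z": -0.012,"yaw": 0},
    {"x": 0,"y": 0,"z": -0.025,"yaw": 0},
    {"x": 0,"y": 0,"z": -0.03,"yaw": 0},
    {"x": 0,"y": 0,"z": -0.03,"yaw": 0},
    {"x": 0,"y": 0,"z": -0.03,"yaw": 0},
    {"x": 0,"y": 0,"z": -0.02,"yaw": 0},
    {"x": 0,"y": 0,"z": 0,"yaw": 0}
  ]
}}

```text
time: 12.8
position: [0.6061, 0.0073, 0.1415]
tool_rot: [[0.251, 0.968, 0.003], [0.968, -0.251, -0.0], [0.0, 0.003, -1.0]]
contact_force: [-0.1, -0.1, -0.8]
gripper_width: 0.92
```

Call:
{"api": "drive_tool", "payload": {
  "series": [
    {"x": 0,"y": 0,"z": -0.02,"yaw": 0},
    {"x": 0,"y": 0,"z": -0.02,"yaw": 0},
    {"x": 0,"y": 0,"z": 0,"yaw": 0},
    {"x": 0,"y": 0,"z": 0,"yaw": 0},
    {"x": 0,"y": 0,"z": 0,"yaw": 0},
    {"x": 0,"y": 0,"z": 0,"yaw": 0},
    {"x": 0,"y": 0,"z": 0,"yaw": 0},
    {"x": 0,"y": 0,"z": 0,"yaw": 0},
    {"x": 0,"y": 0,"z": 0,"yaw": 0}
  ]
}}

```text
time: 13.92
position: [0.6051, 0.0073, 0.1797]
tool_rot: [[0.251, 0.968, -0.0], [0.968, -0.251, -0.0], [-0.0, 0.0, -1.0]]
contact_force: [-0.9, -0.1, -0.2]
gripper_width: 0.922
```

```bash
python3 -c "
from fing import *
fing('h')
s=robot.snapshot('wrist'); save(s,'w8')"
```

```text
t 13.93 world [0.6051 0.0073 0.1797] chute x 3.4 y -49.1 z 179.7 mm toolx ang 75.49 tilt [-0. -0. -1.] F [-0.9 -0.1 -0.2] w 0.922
scene rack x [19.8 98.4] y [-26.4  29.4] zmax 60.0
scene lever@ -190 61 [-96.3 -95.2 -93.5]
scene lever@ -100 67 [-74.6 -73.6 -72.1]
scene lever@ -50 75 [-62.9 -61.4 -60.2]
scene lever@ 0 85 [-51.1 -49.6 -48.1]
scene lever@ 20 84 [-45.8 -44.7 -43.4]
side rack x [21.  98.3] y [-21.8  29.3] zmax 61.2
side lever@ -190 35 [-93.6 -91.9 -90.8]
side lever@ -100 51 [-72.1 -71.  -69.8]
side lever@ -50 46 [-60.1 -59.3 -58.1]
side lever@ 0 58 [-48.5 -47.2 -45.8]
side lever@ 20 19 [-43.8 -42.4 -41.3]
```

View pics/scene_h.png

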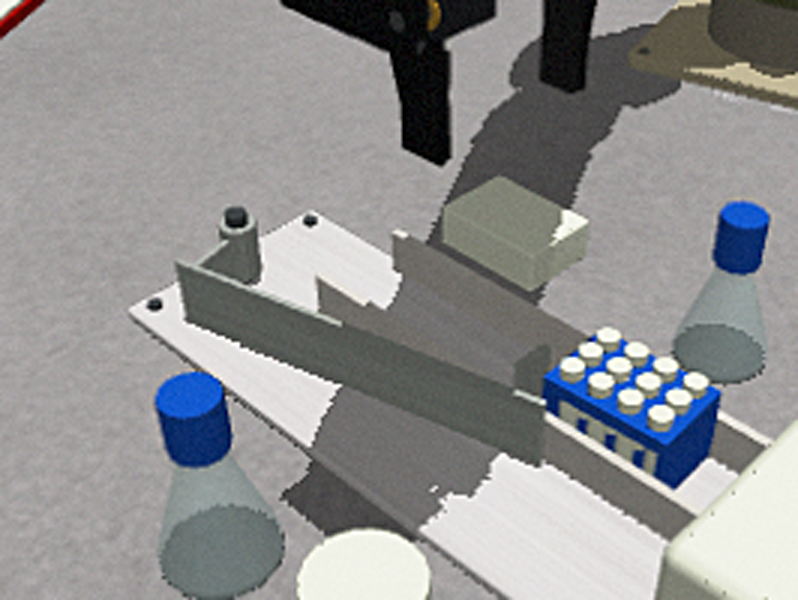

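View pics/side_h.png

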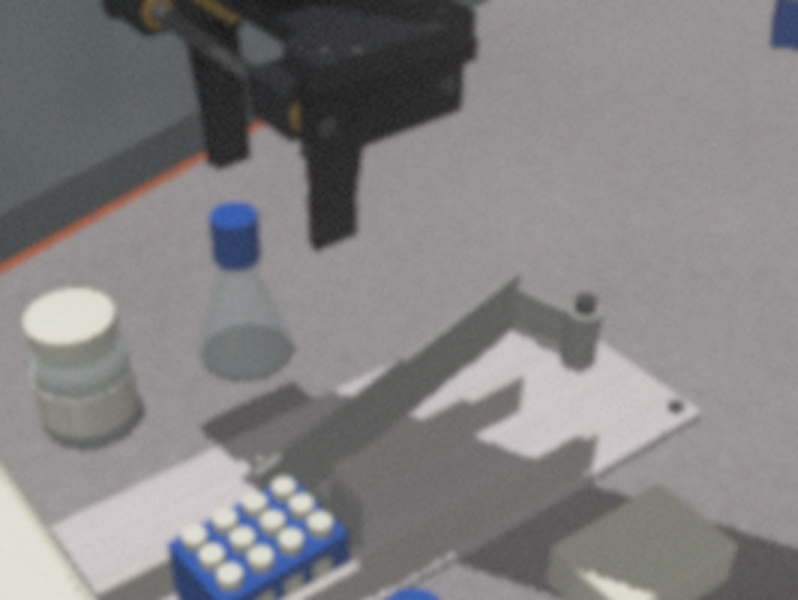

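The gate is shut: the lever readings match the initial ones. The rack sits behind it with its rear at about +19 to +20 mm, and the hand is well clear. I check the bystanders against the first pictures and hand in.

```bash
python3 - <<'E'
from st import *
for n in ("scene","side"):
    a=dict(np.load(n+"0.npz")); b=robot.snapshot(n)
    for nm,c0,r in [("flask_a",(58,104),50),("flask_b",(-47,-195),45),("jar",(68,-200),45),("box",(-120,110),52)]:
        out=[]
        for s in (a,b):
            C=cloud(s); q=C[...,:2]-O; cx=q@ex*1000; cy=q@ey*1000; z=C[...,2]*1000
            k=(abs(cx-c0[0])<r)&(abs(cy-c0[1])<r)&(z>18)&(z<125)
            out.append((k.sum(),cx[k].mean().round(1),cy[k].mean().round(1),np.percentile(z[k],99).round(1)))
        print(n,nm,*[tuple(map(float,x)) for x in out])
st()
robot.job_done()
E
```

```text
scene flask_a (1012.0, 50.8, 107.4, 107.1) (1007.0, 50.7, 107.5, 107.1)
scene flask_b (1794.0, -41.9, -202.6, 114.1) (1785.0, -41.9, -202.6, 114.4)
scene jar (2776.0, 76.8, -207.7, 86.6) (2785.0, 76.9, -207.8, 86.7)
scene box (903.0, -115.6, 104.8, 33.9) (901.0, -115.6, 104.9, 33.6)
side flask_a (1556.0, 53.2, 124.8, 108.7) (1553.0, 53.2, 124.8, 108.5)
side flask_b (1013.0, -47.2, -186.1, 116.1) (1011.0, -47.2, -186.1, 115.9)
side jar (1424.0, 70.8, -184.9, 88.2) (1429.0, 70.8, -184.9, 88.2)
side box (1732.0, -115.9, 114.3, 35.6) (1740.0, -115.8, 114.4, 35.6)
t 14.18 world [0.6051 0.0073 0.1797] chute x 3.4 y -49.1 z 179.7 mm toolx ang 75.49 tilt [ 0.e+00 -1.e-04 -1.e+00] F [-0.  -0.1  0.4] w 0.92
the job is handed in; nothing more can be done
```

The job is done and handed in at 14.2 s. One finger held the gate at about 0.23–0.24 rad while the other pushed the rack through. I then backed off 4 mm and lifted clear, and the gate sprang shut.

**Last checks, from the scene and side cameras:**
- **Rack:** its rear is about 19–20 mm past the gate line, its top is at the same height as before, and it sits behind the shut gate.
- **Gate:** the lever positions match the starting shut ones to within 1 mm.
- **Bystanders:** the two flasks, jar and box moved no more than 0.1 mm, which is measurement noise.
- **Force:** the wrist force was below about 8 N at every reading I took, and the hand was free at the end.

**What disagreed:**
- The fingertips really end about 39 mm short of the reported TCP along the tool axis. All three cameras showed this, so I set heights from the pictures; the z readings of about −8 mm while pushing meant tips about 31 mm above the table.
- My first move call was refused as "invalid input". I repeated it with every field filled in and it ran.

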